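# Back off the ratchet press

## Task

The little fruit press on the worktop is screwed down tight. With a light fingertip push, put the direction lever on its ratchet handle fully over to the loosening side, then work the handle to unscrew the spindle (anticlockwise seen from above) until you feel its lug come up firmly against the travel stop, without forcing the stop. Leave the lever on the loosening side, let go, and do not disturb the mug, the glass and the sugar jar.

Things in the scene. Friction and masses are not known exactly. Their poses are not given: they have to be found in the camera images.
- press: small table-top fruit press, fixed: wooden base 190 x 200 mm, stave basket, two columns on its y axis (83 mm either side, nut tops 138 mm up), aluminium crosshead whose top is 128 mm above the worktop, above it the ratchet head, handle and lever. Origin: centre of its underside, on the upright spindle axis; z up; -x is its front. All heights in this list are above the worktop
- spindle_axis (a point): fixed point on the upright spindle axis, 160.5 mm up: mid-height of the ratchet head, a steel ring of 82 mm diameter and 24 mm height round the hexagonal spindle end (hexagon top 189 mm up)
- handle_grip (a point): middle of the handle's round black grip: 23 mm diameter, 76 mm long, level, pointing straight away from the spindle axis, 152 mm from that axis and 160.5 mm up. Sideways here 2 to 3.5 N swings the handle idly, 4 to 7 N (slow to fast) turns the spindle. Keep the fingertips above 140 mm, over crosshead and columns
- handle (a joint): swing of the ratchet handle about the spindle axis, rad: 0 = it points along the press's -x, positive = anticlockwise from above; end stops at -1.0 and +1.0; stays where it is left. Swung in the driving direction it idles for up to one tooth (0.52 rad), then turns the spindle; swung back it clicks over the teeth
- lever (a joint): direction lever's angle relative to the handle, rad, positive = anticlockwise from above; stops at -0.35 and +0.35. Negative: drives clockwise (tightens); positive: drives anticlockwise (loosens); fully over above 0.29. Between -0.2 and 0.2 it locks. It starts on the negative side and stays put; 2 to 4 N at the tab moves it; at its stop the whole handle begins to swing at about 5 N. The tab bends above 15 N of push or squeeze
- lever_tab (a point): on the centre line of the lever's upright thumb tab, 7 mm below its top: a steel block 10 x 10 mm, 173 to 198 mm up, above the handle's flat shank (16 mm wide, top 167 mm up). It stands 40 mm from the lever's pivot
- lever_pivot (a point): upright pivot of the direction lever, on the handle's centre line 52 mm out from the spindle axis, at the height of lever_tab; with the lever at 0 the tab lies straight outward of it, 92 mm from the spindle axis
- spindle: upright steel screw with a collar (42 mm diameter) and a square lug reaching 32 mm out, just above the crosshead and under the ratchet head. Origin on its axis at worktop height; x axis points to the lug. It starts screwed down tight, turns only anticlockwise from there, and stays where it is left
- travel_stop: rubber post (13 mm diameter) on a ring clamped to the crosshead, 30 mm from the spindle axis, somewhere else each time: the lug must turn 0.4 to 0.8 rad to reach it. Origin on the spindle axis; when lug and post touch, the x axes of spindle and travel_stop are parallel. It yields slightly; pressed with 7 to 11 N in all at the grip (moving slowly) the lug is firmly home; above 15 N it is forced
- mug_b: cream mug upside down, 71 x 106 mm, 85 mm high, bystander; origin under its body
- glass_b: pale grey-green ribbed tumbler upside down, 69 mm diameter, 104 mm high, bystander; origin under its centre
- sugar_b: glass sugar jar with cork lid, 75 mm diameter, 110 mm high, bystander; origin under its centre

How it is judged:
On the way, in this order (a step that is already met when the one before it is completed fails the run):
1. the direction lever is fully over on the loosening side while the spindle is still off its stop (value of joint lever above 0.29 rad and contact force between spindle and travel_stop below 1 N), for 0.1 s.
2. the spindle's lug is run up firmly against the travel stop (contact force between spindle and travel_stop above 20 N), for 0.1 s.
At the end, for the whole second after the job is handed in: the spindle's lug stands at the travel stop (within 0.06 rad), the lever is still on the loosening side (above 0.25 rad), handle and spindle are at rest (angle between the x axis of spindle and the x axis of travel_stop, either way round below 0.06 rad and value of joint lever above 0.25 rad and angular speed of spindle below 0.05 rad/s and velocity of joint handle between -0.1 and 0.1 rad/s); the robot touches nothing.
It fails at once if the lever is pushed or squeezed with more than 15 N (contact force between any of the fingers, the arm and lever above 15 N).
It fails at once if the travel stop is forced (more than 75 N between lug and stop) (contact force between spindle and travel_stop above 75 N).
It fails at once if the mug, glass or sugar jar is moved more than 15 mm (distance of any of mug_b, glass_b, sugar_b from where it was at the start of the episode above 0.015 m).
It also fails if it takes over 61 s, if anything falls off the work surface, if the arm or the gripper's body presses on something with over 40 N, if the wrist force passes 120 N, or if a joint passes its speed limit or range.

## Robot

A 6-joint arm with a two-finger parallel gripper is mounted at the origin on a cart in front of the work surface, level with it; the furniture and walls round the work are solid. World frame = base frame: x ahead of the robot, y to its left, z up, the work surface at z = 0. Lengths are in m, angles in rad, forces in N, time in s.
With the tool pointing down it reaches from about 0.3 to 0.775 m from the base axis. Payload 14.6 kg.
Tool frame: the origin (TCP) lies at the centre of the arm's flange, where the gripper is bolted on; the fingertips stand 199 mm ahead of it and the grasp point (between the pads) lies ctrl.tcp_to_grasp ahead of it (ctrl.tcp_to_grasp is the distance from the TCP to the grasp point, in m); z points along the fingers, y is the line along which they close (so a half turn about z gives the same grasp; the last joint's range is limited). The gripper opens to 94 mm and grips with 3 to 60 N. Pads are 16 mm wide; open, the fingers measure 119 mm over their backs; the gripper's body (75 mm by 177 mm) begins 78 mm behind the grasp point.
Start: joints at [1.258, 0.3, 1.521, -0, 1.321, -0.067], TCP at [0.134, 0.533, 0.405] pointing down, gripper open.
Joint ranges: [-3.03, 3.03], [-0.79, 2.21], [0.23, 2.52], [-1.04, 4.18], [0, 3.07], [-2.55, 2.55]. Speed limits (rad/s): [2.22, 2.22, 2.57, 3.14, 3.14, 3.14].

## Interface

Orientations are given as [roll, pitch, yaw] about the fixed x, y, z axes, in that order (R = Rz(yaw) Ry(pitch) Rx(roll)).
In Python, from station import ctrl gives the robot as it stands. The module is installed in compiled form; this text tells all that it offers.
- The arm moves only by the shell command python3 -m jog 'ROWS' [OPENING] [FORCE]. ROWS is JSON, a list of rows, each a list of 6 numbers: the shift along the tool's x, y, z in cm, then the turn, a rotation vector about the tool's x, y, z in rad. In form: [[tx, ty, tz, ax, ay, az], ...]. A call has 1 to 8 rows; each row is the pose to reach, as a shift and turn from the pose commanded when the call began, along the tool's axes at that moment; what a row does not reach only later rows make up. A row lasts 1/10 s, in which the tool goes at most 50 mm and 8.59 degrees, less where a joint would pass 70% of its speed; a pose out of reach is approached as far as the arm can. A call with a gripper value outside its range is refused whole. OPENING is the opening in per cent of the stroke, from 0 (shut) to 100 (fully open), set as the call begins (- or left out, the last holds). The fingers move at their own pace and stop on an object; FORCE is the grip in N (left out, the last holds). Time passes only in rows, so rows that repeat a pose let the fingers close. It gives the time, the measured TCP pose, the force, the opening and the grip force at its end, in the units of the state.
- ctrl.get_obs(): the state, without advancing time (a new reading comes with each control period).
- ctrl.camera(name): name is "scene" or "top"; returns a dict with "img" (420x560x3 uint8, blue, green, red), "intrinsics" (3x3 intrinsics, pixels), "R" (3x3) and "t" (3): a world point X has camera coordinates R X + t. Camera axes: x right, y down, z forward; pixel columns grow to the right and rows downward; lengths in m; the calibration is good to about 2 mm. A picture is of the moment at which its call begins. There is no depth.
- ctrl.hand_in(): hands the job in; it is judged then, once.
The state is a dict: "time_s": time; "qpos": joint angles; "joint_vel": joint speeds; "tau": joint torques, N m; "ee_pos": TCP position; "eef_rot": TCP orientation; "force": force on the tool from outside, world axes, zero at the start; "moment": the same for the moment, N m; "grip_width": finger opening in m; "grip_force": force on a finger pad.
Only numpy, scipy, OpenCV 4.12 (cv2) and the standard library are available. Lean on these libraries where they do the work, as an engineer would, in place of code of your own. Each camera call takes 0.05 s, during which the arm holds its last target. There are 200 camera calls.

## Working session

There is one attempt and no reset: what is moved stays moved. The work goes in short steps, Python scripts to look and compute and a shell command to move; the robot and the scene stay as the last step left them, time stands still between calls to the robot, and variables do not carry over. Pictures are saved under pics/ and viewed, at most 10 in all, crops included, and the job is handed in when it is done.

```bash
mkdir -p pics
python3 - <<'E'
from station import ctrl
import cv2,json,numpy as np
o=ctrl.get_obs();print({k:np.round(v,3).tolist() for k,v in o.items()},ctrl.tcp_to_grasp)
for n in("scene","top"):
    c=ctrl.camera(n);cv2.imwrite(f"pics/{n}0.png",c["img"]);json.dump({k:np.array(c[k]).tolist() for k in("intrinsics","R","t")},open(n+".json","w"))
    print(n,np.round(c["intrinsics"],1).tolist(),np.round(c["R"],3).tolist(),np.round(c["t"],3).tolist())
E
```

```text
{'time_s': 0.0, 'qpos': [1.258, 0.3, 1.522, 0.0, 1.321, -0.067], 'joint_vel': [0.001, -0.0, -0.001, -0.001, -0.0, -0.001], 'tau': [0.001, -53.182, -35.273, 0.071, 0.024, -0.0], 'ee_pos': [0.134, 0.533, 0.404], 'eef_rot': [-3.14, -0.0, 2.896], 'force': [0.642, 0.613, -0.556], 'moment': [0.039, -0.04, -0.043], 'grip_force': 0.0, 'grip_width': 0.094} 0.1804
scene [[418.2, 0.0, 283.9], [0.0, 418.2, 214.7], [0.0, 0.0, 1.0]] [[0.65, -0.759, 0.024], [-0.286, -0.274, -0.918], [0.704, 0.59, -0.395]] [-0.383, 0.29, 0.749]
top [[462.3, 0.0, 278.4], [0.0, 462.3, 212.3], [0.0, 0.0, 1.0]] [[0.288, -0.957, -0.01], [-0.747, -0.218, -0.627], [0.598, 0.189, -0.779]] [-0.168, 0.503, 1.162]
```

View pics/scene0.png

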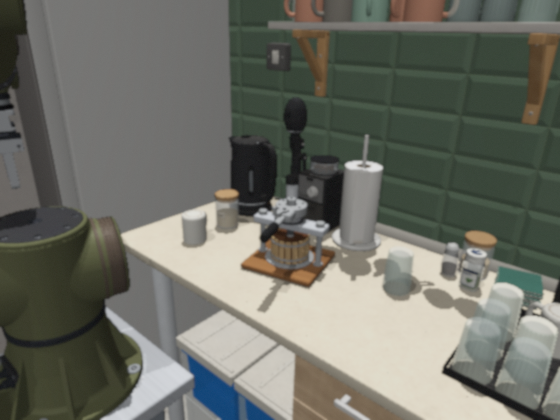

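View pics/top0.png

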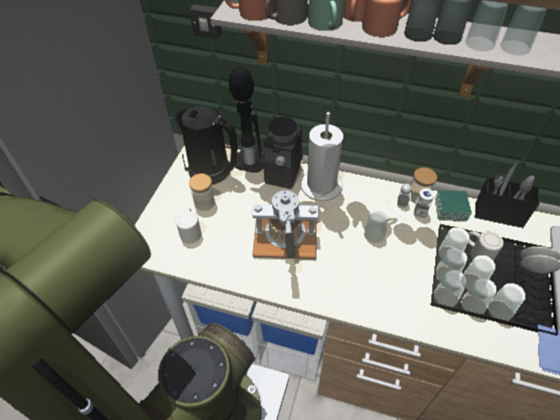

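The press stands at about (288,235) in scene and (286,225) in top, and its handle points toward the robot. The mug is at (190,228) top, with the sugar jar at (202,190) and the glass at (376,227). I'll enlarge both views.

Run:
```python
import cv2
a=cv2.imread("pics/scene0.png")[170:290,235:345];b=cv2.imread("pics/top0.png")[180:270,240:330]
f=lambda i,s:cv2.resize(i,None,fx=s,fy=s,interpolation=cv2.INTER_CUBIC)
cv2.imwrite("pics/s1.png",f(a,5));cv2.imwrite("pics/t1.png",f(b,6.5))
```

```text
(no output)
```

View pics/s1.png

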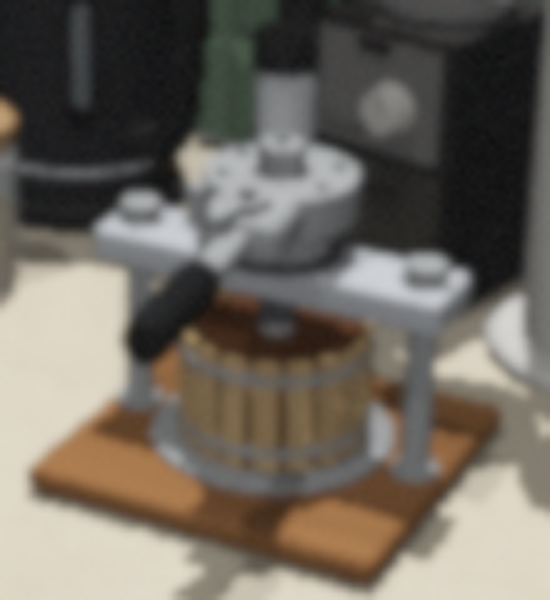

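View pics/t1.png

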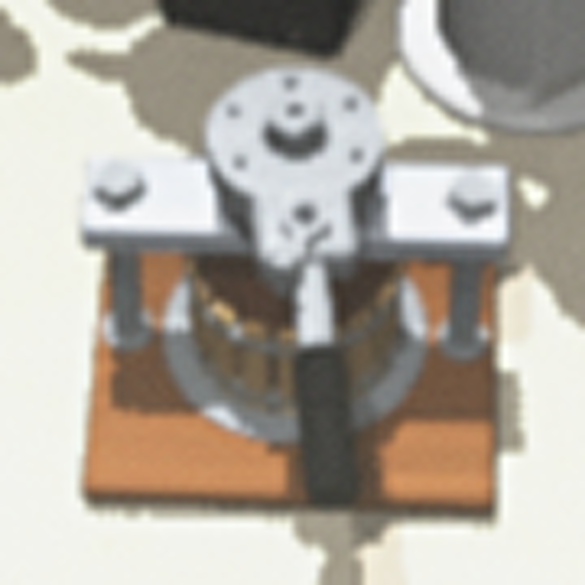

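Top crop: nuts at (120,180) and (474,196), hexagon at (295,120), grip middle at (325,425). Scene crop: nuts at (140,200) and (428,262), hexagon at (283,145), grip middle at (174,310). The tab is unclear, near (205,215) in scene. Next I triangulate and predict.

```bash
cat > h.py <<'E'
import json,numpy as np,cv2
C={n:{k:np.array(v) for k,v in json.load(open(n+".json")).items()} for n in("scene","top")}
def onz(n,u,v,z):
    c=C[n];d=c["R"].T@np.linalg.solve(c["intrinsics"],[u,v,1]);o=-c["R"].T@c["t"];return (o+d*(z-o[2])/d[2])[:2]
def proj(n,X):
    c=C[n];p=c["intrinsics"]@(c["R"]@np.array(X)+c["t"]);return p[:2]/p[2]
E
python3 - <<'E'
from h import *
S=lambda x,y:("scene",235+x/5,170+y/5)
T=lambda x,y:("top",240+x/6.5,180+y/6.5)
for nm,z,s,t in(("nutL",.138,S(140,197),T(120,180)),("nutR",.138,S(428,260),T(474,196)),("hex",.189,S(283,143),T(295,118)),("grip",.1605,S(174,310),T(325,422))):
    print(nm,onz(*s,z).round(4),onz(*t,z).round(4))
print("mug",onz("top",189,222,.085),"sug",onz("top",201,183,.11),"gl",onz("top",377,218,.104))
nl,nr=onz(*T(120,180),.138),onz(*T(474,196),.138)
print((nl+nr)/2,np.linalg.norm(nl-nr))
d=nl-nr;ya=np.arctan2(d[1],d[0])-np.pi/2;print("press yaw",ya)
E
```

```text
nutL [0.5652 0.0579] [0.5605 0.0546]
nutR [ 0.6056 -0.104 ] [ 0.5974 -0.106 ]
hex [ 0.5782 -0.0293] [ 0.5779 -0.0252]
grip [ 0.4394 -0.0812] [ 0.4405 -0.0786]
mug [0.48614996 0.25962617] sug [0.62844804 0.2752942 ] gl [ 0.64956501 -0.2962371 ]
[ 0.57896435 -0.02568625] 0.1647102885281477
press yaw 0.2257631029714693
```

```bash
cat >> h.py <<'E'
from scipy.spatial.transform import Rotation as Ro
A=np.array([.5795,-.0260]);YAW=.23
def pt(phi,r):return A+r*np.array([-np.cos(phi),-np.sin(phi)])
def tab(h,l):
    p=YAW+h;return pt(p,.052)+.04*np.array([-np.cos(p+l),-np.sin(p+l)])
def go(xy,ztip,yaw):
    from station import ctrl
    o=ctrl.get_obs();R=Ro.from_euler("xyz",o["eef_rot"]);T=Ro.from_euler("xyz",[np.pi,0,yaw])
    print("row",(R.inv().apply(np.r_[xy,ztip+.199]-o["ee_pos"])*100).round(2),(R.inv()*T).as_rotvec().round(3))
E
python3 - <<'E'
from h import *
h=.138
for l in(-.35,.35):
    t=tab(h,l);p=proj("scene",[*t,.198]);q=proj("top",[*t,.198]);print(l,t.round(4),((p-[235,170])*5).round(),((q-[240,180])*6.5).round())
go(tab(h,-.35),.215,.30)
E
```

```text
-0.35 [ 0.491  -0.0454] [192. 182.] [284. 262.]
0.35 [ 0.5009 -0.071 ] [247. 190.] [347. 257.]
row [-48.73 -47.46  -0.94] [-0.000e+00  1.000e-03  2.596e+00]
```

```bash
python3 -m jog '[[-8,-8,-1,0,0,0.14],[-12,-12,-1,0,0,0.28],[-15,-15,-1,0,0,0.42],[-18,-18,-1,0,0,0.56],[-21,-21,-1,0,0,0.7],[-24,-24,-1,0,0,0.84],[-27,-27,-1,0,0,0.98],[-30,-30,-1,0,0,1.12]]' 48 10; python3 -c "
from h import *
go(tab(.138,-.35),.215,.30)"
```

```text
time_s: 0.9
ee_pos: [0.3396, 0.1886, 0.4147]
eef_rot: [3.141, -0.0, 1.77]
force: [1.1, 0.5, -0.4]
grip_width: 0.0456
grip_force: 0.0
row [-25.94  10.2    0.07] [ 0.   -0.    1.47]
```

```bash
python3 -m jog '[[-3,1.2,0,0,0,0.14],[-6,2.4,0,0,0,0.28],[-9,3.6,0,0,0,0.42],[-12,4.8,0,0,0,0.56],[-15,6,0,0,0,0.7],[-18,7.2,0,0,0,0.84],[-21,8.4,0,0,0,0.98],[-24,9.6,0,0,0,1.12]]' ; python3 -c "
from h import *
go(tab(.138,-.35),.215,.30)"
```

```text
time_s: 1.7
ee_pos: [0.4826, -0.0262, 0.4144]
eef_rot: [-3.141, 0.0, 0.65]
force: [0.3, 0.4, 0.4]
grip_width: 0.045
grip_force: 0.0
row [-0.49  2.04  0.04] [-0.    0.    0.35]
```

```bash
python3 -m jog '[[-0.5,2,0,0,0,0.14],[-0.5,2,0,0,0,0.28],[-0.5,2,0,0,0,0.35],[-0.5,2,0,0,0,0.35]]'
python3 - <<'E'
from h import *
from station import ctrl
go(tab(.138,-.35),.178,.30)
f=[]
for n,(x,y) in(("scene",(265,200)),("top",(275,200))):
    c=ctrl.camera(n)["img"];x0,y0=x-40,y-65 
    f.append(cv2.resize(c[y0:y0+110,x0:x0+78],None,fx=5,fy=5,interpolation=cv2.INTER_CUBIC))
    print(n,x0,y0)
cv2.imwrite("pics/c2.png",np.hstack(f))
E
```

```text
time_s: 2.1
ee_pos: [0.4903, -0.044, 0.4143]
eef_rot: [-3.141, 0.001, 0.304]
force: [-0.5, 0.9, 0.0]
grip_width: 0.0449
grip_force: 0.0
row [0.02 0.16 3.73] [-0.     0.001  0.004]
scene 225 135
top 235 135
```

View pics/c2.png

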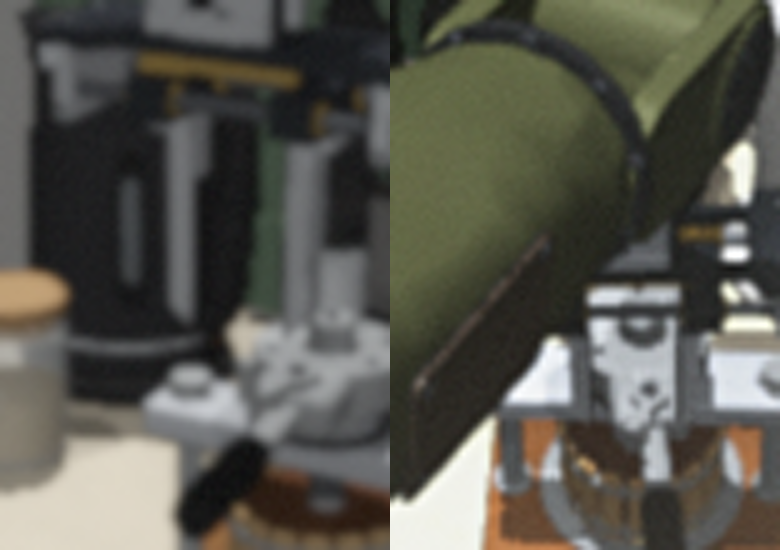

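The fingers straddle the tab: in the scene crop they are at (185,320) and (300,320), with the tab between them near (242,360). Next I descend and push along tool +y.

```bash
python3 -m jog '[[0,0.1,1,0,0,0],[0,0.1,2,0,0,0],[0,0.1,3,0,0,0],[0,0.1,3.7,0,0,0],[0,0.1,3.7,0,0,0]]'; python3 -m jog '[[0,0.3,0,0,0,0],[0,0.6,0,0,0,0],[0,0.9,0,0,0,0],[0,1.1,0,0,0,0],[0,1.3,0,0,0,0],[0,1.5,0,0,0,0],[0,1.7,0,0,0,0],[0,1.9,0,0,0,0]]'
```

```text
time_s: 2.7
ee_pos: [0.4905, -0.0447, 0.3764]
eef_rot: [-3.141, 0.002, 0.306]
force: [0.1, 0.1, 0.5]
grip_width: 0.0452
grip_force: 0.0
time_s: 3.5
ee_pos: [0.4963, -0.0629, 0.3775]
eef_rot: [-3.141, 0.001, 0.306]
force: [-2.4, 1.9, 0.0]
grip_width: 0.0447
grip_force: 1.0
```

```bash
python3 -m jog '[[0,0.2,0,0,0,0],[0,0.4,0,0,0,0],[0,0.6,0,0,0,0],[0,0.8,0,0,0,0]]';python3 -m jog '[[0,0.2,0,0,0,0],[0,0.4,0,0,0,0],[0,0.6,0,0,0,0],[0,0.8,0,0,0,0]]'
```

```text
time_s: 3.9
ee_pos: [0.4987, -0.0706, 0.3776]
eef_rot: [-3.141, 0.0, 0.306]
force: [-3.3, 1.9, 0.9]
grip_width: 0.0453
grip_force: 1.4
time_s: 4.3
ee_pos: [0.5012, -0.0783, 0.3776]
eef_rot: [-3.142, 0.0, 0.306]
force: [-1.5, 4.1, -0.7]
grip_width: 0.045
grip_force: 1.8
```

```bash
python3 -m jog '[[0,0.2,0,0,0,0],[0,0.4,0,0,0,0],[0,0.6,0,0,0,0]]';python3 -m jog '[[0,0.2,0,0,0,0],[0,0.4,0,0,0,0]]';python3 -m jog '[[0,0.15,0,0,0,0],[0,0.3,0,0,0,0]]'
```

```text
time_s: 4.6
ee_pos: [0.5031, -0.0839, 0.3777]
eef_rot: [-3.142, -0.001, 0.306]
force: [-1.0, 5.5, -1.0]
grip_width: 0.0452
grip_force: 1.8
time_s: 4.8
ee_pos: [0.5042, -0.0874, 0.3776]
eef_rot: [-3.14, -0.0, 0.306]
force: [-0.2, 8.3, 0.6]
grip_width: 0.0455
grip_force: 3.3
time_s: 5.0
ee_pos: [0.5051, -0.0904, 0.3776]
eef_rot: [-3.141, -0.0, 0.306]
force: [-1.6, 7.0, -0.7]
grip_width: 0.0444
grip_force: 2.6
```

```bash
python3 -m jog '[[0,0.1,0,0,0,0],[0,0.2,0,0,0,0]]'; python3 -m jog '[[0,-0.5,0,0,0,0],[0,-1.0,0,0,0,0],[0,-1.5,0,0,0,0],[0,-1.8,0,0,0,0],[0,-1.8,-1.5,0,0,0],[0,-1.8,-3.7,0,0,0],[0,-1.8,-3.7,0,0,0]]'
python3 - <<'E'
from h import *
from station import ctrl
f=[]
for n,(x0,y0) in(("scene",(235,165)),("top",(245,175))):
    c=ctrl.camera(n)["img"]
    f.append(cv2.resize(c[y0:y0+80,x0:x0+80],None,fx=5,fy=5,interpolation=cv2.INTER_CUBIC))
cv2.imwrite("pics/c3.png",np.hstack(f))
for h in(.14,.2,.26):print(h,*[(5*(proj(n,[*tab(h,.35),.198])-o)).round() for n,o in(("scene",(235,165)),("top",(245,175)))],*[(5*(proj(n,[*pt(YAW+h,.152),.1605])-o)).round() for n,o in(("scene",(235,165)),("top",(245,175)))])
E
```

```text
time_s: 5.2
ee_pos: [0.5057, -0.0923, 0.3776]
eef_rot: [-3.141, -0.0, 0.306]
force: [-1.7, 6.0, -1.7]
grip_width: 0.0455
grip_force: 2.7
time_s: 5.9
ee_pos: [0.5003, -0.0751, 0.4171]
eef_rot: [3.139, -0.004, 0.306]
force: [-0.3, -0.9, -0.0]
grip_width: 0.0451
grip_force: 0.0
0.14 [247. 215.] [242. 223.] [171. 336.] [228. 354.]
0.2 [259. 216.] [252. 221.] [190. 339.] [244. 353.]
0.26 [271. 217.] [261. 218.] [210. 342.] [260. 351.]
```

View pics/c3.png

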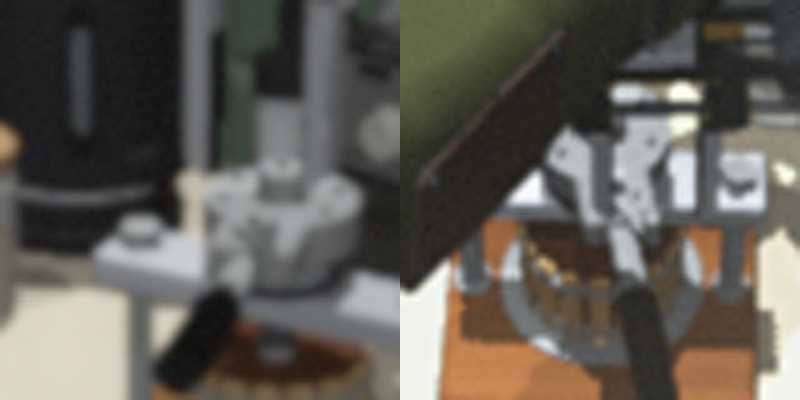

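Handle grip is at (198,338) scene and (248,345) top, so the handle is at about 0.22, and the lever arm has swung to the right, onto the loosening side. The handle only started to move after the lever reached its stop. Next I go to the grip.

```bash
python3 -c "
from h import *
go(pt(YAW+.22,.152),.217,.45)"
```

```text
row [-5.99 -0.11 -0.17] [ 0.    -0.    -0.144]
```

```bash
python3 -m jog '[[-3,0,0,0,0,-0.07],[-6,-0.1,0,0,0,-0.14],[-6,-0.1,2,0,0,-0.14],[-6,-0.1,4,0,0,-0.14],[-6,-0.1,6,0,0,-0.14],[-6,-0.1,7.0,0,0,-0.14],[-6,-0.1,7.0,0,0,-0.14]]'
python3 - <<'E'
from h import *
go(pt(YAW+.22,.152),.146,.45)
# arc rows: cw swing from handle .22 in tool frame of yaw .45
R=Ro.from_euler("xyz",[np.pi,0,.45])
for d in np.arange(-.11,-.9,-.11):
    s=R.inv().apply(np.r_[pt(.45+d,.152)-pt(.45,.152),0])*100;print(s.round(1)[:2],-d.round(2))
E
```

```text
time_s: 6.7
ee_pos: [0.4425, -0.0923, 0.3431]
eef_rot: [-3.14, 0.002, 0.446]
force: [0.4, 0.8, 0.7]
grip_width: 0.045
grip_force: 0.0
row [ 0.02 -0.01 -0.19] [-0.002  0.002 -0.004]
[ 0.1 -1.7] 0.11
[ 0.4 -3.3] 0.22
[ 0.8 -4.9] 0.33
[ 1.4 -6.5] 0.44
[ 2.2 -7.9] 0.55
[ 3.2 -9.3] 0.66
[  4.3 -10.6] 0.77
[  5.5 -11.7] 0.88
```

```bash
python3 -m jog '[[0.1,-1.7,0,0,0,0.11],[0.4,-3.3,0,0,0,0.22],[0.8,-4.9,0,0,0,0.33],[1.4,-6.5,0,0,0,0.44]]';python3 -m jog '[[0.1,-1.7,0,0,0,0.11],[0.4,-3.3,0,0,0,0.22],[0.8,-4.9,0,0,0,0.33],[1.4,-6.5,0,0,0,0.44],[1.4,-6.5,0,0,0,0.44]]'
python3 - <<'E'
from h import *
from station import ctrl
f=[]
for n,(x0,y0) in(("scene",(215,165)),("top",(225,175))):
    c=ctrl.camera(n)["img"]
    f.append(cv2.resize(c[y0:y0+100,x0:x0+100],None,fx=4,fy=4,interpolation=cv2.INTER_CUBIC))
cv2.imwrite("pics/c4.png",np.hstack(f))
E
```

```text
time_s: 7.1
ee_pos: [0.4273, -0.0278, 0.3453]
eef_rot: [3.139, -0.001, 0.001]
force: [6.0, -18.9, -7.0]
grip_width: 0.0456
grip_force: 9.7
time_s: 7.6
ee_pos: [0.4417, 0.0358, 0.3459]
eef_rot: [3.133, -0.006, -0.435]
force: [-1.2, -45.2, 7.4]
grip_width: 0.0939
grip_force: 22.4
```

View pics/c4.png

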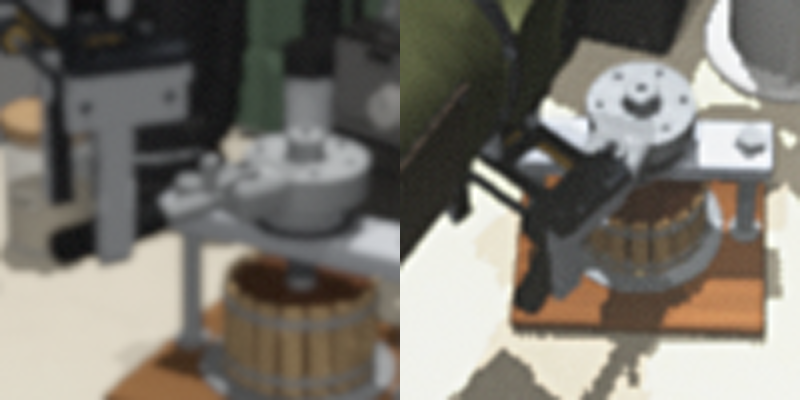

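Scene crop: the handle is swung to the left, grip at about (90,235). Top crop: grip end at about (530,290). Force is unexpectedly high, so I'm backing off and working out the handle angle.

```bash
python3 -m jog '[[0,0.3,0,0,0,0],[0,0.6,0,0,0,0],[0,0.9,0,0,0,0]]'
python3 - <<'E'
from h import *
for h in(.2,0,-.2,-.4,-.6,-.8):
    print(h,*[(4*(proj(n,[*pt(YAW+h,r),.1605])-o)).round() for n,o in(("scene",(215,165)),("top",(225,175))) for r in(.114,.152,.19)], [(4*(proj("scene",[*tab(h,l),.198])-(215,165))).round() for l in(-.35,0,.35)])
go(A,.145,0)
E
```

```text
time_s: 8.0
ee_pos: [0.4385, 0.0266, 0.3463]
eef_rot: [3.137, -0.011, -0.432]
force: [15.2, -38.3, -1.2]
grip_width: 0.0938
grip_force: 18.1
0.2 [252. 244.] [232. 271.] [211. 300.] [267. 239.] [275. 282.] [284. 328.] [array([242., 167.]), array([264., 171.]), array([287., 173.])]
0 [216. 238.] [183. 262.] [148. 287.] [235. 240.] [232. 284.] [228. 330.] [array([216., 161.]), array([235., 166.]), array([257., 170.])]
-0.2 [184. 228.] [141. 248.] [ 94. 270.] [203. 236.] [189. 278.] [174. 323.] [array([195., 153.]), array([209., 159.]), array([229., 164.])]
-0.4 [159. 217.] [107. 232.] [ 52. 249.] [173. 227.] [148. 266.] [122. 307.] [array([178., 143.]), array([188., 151.]), array([205., 157.])]
-0.6 [140. 204.] [ 83. 214.] [ 23. 225.] [146. 213.] [112. 247.] [ 77. 283.] [array([167., 133.]), array([173., 141.]), array([186., 148.])]
-0.8 [129. 190.] [ 69. 196.] [  7. 201.] [124. 196.] [ 82. 224.] [ 40. 252.] [array([162., 123.]), array([163., 131.]), array([172., 139.])]
row [15.   -1.13  0.4 ] [ 0.007 -0.01  -0.432]
```

```bash
python3 -m jog '[[0,0.4,0,0,0,0],[0,0.8,0,0,0,0],[0,1.2,0,0,0,0],[0,1.6,0,0,0,0],[0,1.6,0,0,0,0]]'
python3 - <<'E'
from h import *
from station import ctrl
f=[]
for n,(x0,y0) in(("scene",(225,180)),("top",(250,180))):
    c=ctrl.camera(n)["img"]
    f.append(cv2.resize(c[y0:y0+60,x0:x0+50],None,fx=8,fy=8,interpolation=cv2.INTER_CUBIC))
cv2.imwrite("pics/c5.png",np.hstack(f))
for h in(-.2,-.3,-.4,-.5):
    print(h,*[(8*(proj(n,[*pt(YAW+h,.114),.1605])-o)).round() for n,o in(("scene",(225,180)),("top",(250,180)))], [(8*(proj(n,[*tab(h,l),.198])-o)).round() for n,o in(("scene",(225,180)),("top",(250,180))) for l in(-.35,0,.35)])
E
```

```text
time_s: 8.5
ee_pos: [0.4319, 0.0125, 0.3469]
eef_rot: [3.139, -0.012, -0.433]
force: [18.9, -31.2, -1.9]
grip_width: 0.0814
grip_force: 14.8
-0.2 [289. 336.] [206. 431.] [array([309., 185.]), array([338., 199.]), array([379., 208.]), array([185., 306.]), array([221., 319.]), array([260., 321.])]
-0.3 [262. 325.] [175. 424.] [array([291., 176.]), array([316., 191.]), array([354., 202.]), array([162., 297.]), array([196., 313.]), array([235., 318.])]
-0.4 [238. 313.] [146. 413.] [array([276., 167.]), array([297., 182.]), array([331., 194.]), array([140., 286.]), array([172., 304.]), array([210., 313.])]
-0.5 [217. 301.] [118. 401.] [array([263., 157.]), array([280., 173.]), array([310., 186.]), array([120., 274.]), array([149., 295.]), array([186., 306.])]
```

View pics/c5.png

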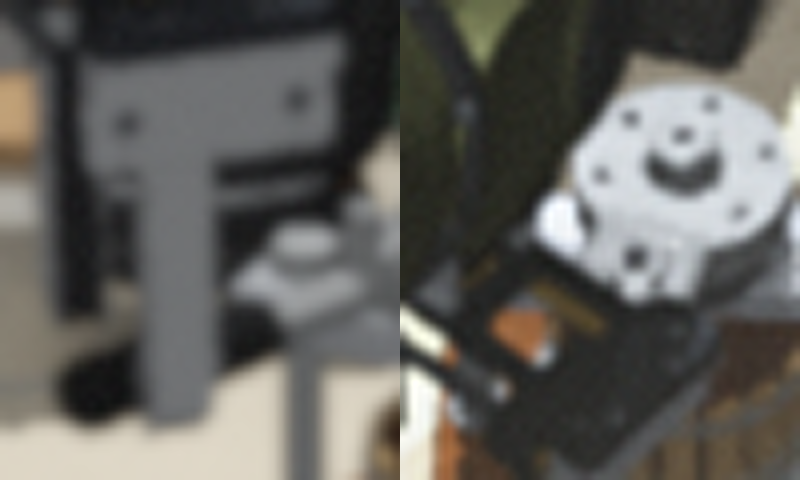

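Scene crop: the grip's inner end is at about (275,325), so the handle is near -0.27. The tab shows near (362,205), which puts the lever on the positive side. The near finger is still pressing, so I'll release in steps and watch the force.

```bash
for i in 1; do python3 -m jog '[[0,0.5,0,0,0,0],[0,1,0,0,0,0],[0,1,0,0,0,0]]' - 10; python3 -m jog '[[0,0.5,0,0,0,0],[0,1,0,0,0,0],[0,1,0,0,0,0]]'; done; python3 -c "
from station import ctrl
o=ctrl.get_obs();print(o['qpos'],o['force'],o['moment'],o['tau'])"
```

```text
time_s: 8.9
ee_pos: [0.4277, 0.0034, 0.3469]
eef_rot: [3.139, -0.012, -0.433]
force: [18.5, -31.0, -2.5]
grip_width: 0.0614
grip_force: 14.9
time_s: 9.2
ee_pos: [0.4233, -0.0056, 0.347]
eef_rot: [3.139, -0.011, -0.434]
force: [13.2, -27.6, 2.6]
grip_width: 0.0481
grip_force: 13.9
[-0.09864403  0.07679773  1.92911771 -0.00698848  1.12606569  1.90888537] [ 13.22448011 -27.61805937   2.55681605] [-5.2629581  -2.29377851  0.70784731] [ 10.70318788 -35.11735797 -23.55215728   6.52865455   3.89810711
   0.53679077]
```

The inner face stays fixed while I back off, so the handle is genuinely blocked at about h=-0.29. That is one tooth back from 0.22, as if it still drives clockwise. I'll release, clear the view and look properly.

```bash
python3 -m jog '[[0,0.5,0,0,0,0],[0,1.2,0,0,0,0],[0,1.2,-4,0,0,0],[0,1.2,-8,0,0,0],[-3,-4,-10,0,0,0],[-5,-8,-10,0,0,0],[-7,-12,-10,0,0,0],[-9,-16,-10,0,0,0]]' - 10;python3 -m jog '[[-1,-4,0,0,0,0],[-2,-8,0,0,0,0],[-2,-8,0,0,0,0]]'
python3 - <<'E'
from h import *
from station import ctrl
f=[]
for n,(x0,y0) in(("scene",(245,180)),("top",(250,185))):
    c=ctrl.camera(n)["img"];cv2.imwrite(f"pics/{n}6.png",c)
    f.append(cv2.resize(c[y0:y0+55,x0:x0+57],None,fx=7,fy=7,interpolation=cv2.INTER_CUBIC))
cv2.imwrite("pics/c6.png",np.hstack(f))
for h in(-.2,-.3,-.4):
    print(h,*[(7*(proj(n,[*pt(YAW+h,.114),.1605])-o)).round() for n,o in(("scene",(245,180)),("top",(250,185)))], [(7*(proj(n,[*tab(h,l),.198])-o)).round() for n,o in(("scene",(245,180)),("top",(250,185))) for l in(-.35,0,.35)])
E
```

```text
time_s: 10.0
ee_pos: [0.407, 0.1816, 0.4459]
eef_rot: [-3.14, -0.001, -0.434]
force: [1.4, -0.9, -0.5]
grip_width: 0.0453
grip_force: 0.0
time_s: 10.3
ee_pos: [0.4231, 0.2639, 0.4448]
eef_rot: [-3.141, 0.0, -0.431]
force: [0.2, 0.6, 0.4]
grip_width: 0.045
grip_force: 0.0
-0.2 [113. 294.] [180. 342.] [array([131., 162.]), array([156., 174.]), array([192., 182.]), array([162., 233.]), array([193., 244.]), array([228., 246.])]
-0.3 [ 89. 285.] [153. 336.] [array([115., 154.]), array([137., 167.]), array([170., 176.]), array([142., 225.]), array([171., 239.]), array([206., 243.])]
-0.4 [ 68. 274.] [128. 327.] [array([101., 146.]), array([120., 159.]), array([149., 170.]), array([123., 215.]), array([150., 231.]), array([184., 239.])]
```

View pics/c6.png

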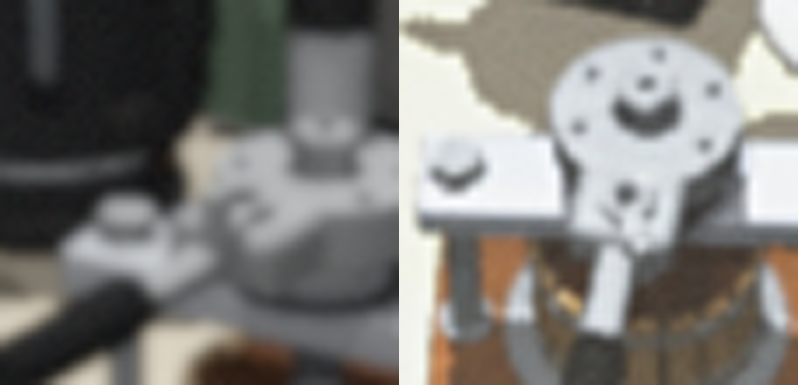

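Top crop: ring centre (645,105), pivot screw (627,190), grip inner end (600,340), so the handle is now nearer -0.12. The tab can't be picked out clearly. I'll rectify the views into the handle frame to compare lever positions before and after.

Run:
```python
from h import *
c3=cv2.imread("pics/c3.png")
def full(n,i):
    if i==3:
        im=np.zeros((420,560,3),np.uint8);x,y,o=(235,165,0) if n=="scene" else (245,175,400)
        im[y:y+80,x:x+80]=cv2.resize(c3[:,o:o+400],(80,80),interpolation=cv2.INTER_AREA);return im
    return cv2.imread(f"pics/{n}{i}.png")
s=2.95
rows=[]
for n in("top","scene"):
    r=[]
    for i,h in((0,.14),(3,.22),(6,-.12)):
        p=YAW+h;e=np.array([-np.cos(p),-np.sin(p)]);t=np.array([-e[1],e[0]])  # t = ccw
        def px(rr,l):return [s*(45+l),s*(rr-30)]
        src=[];dst=[]
        for rr,l in((30,-45),(130,-45),(130,45),(30,45)):
            src.append(proj(n,[*(A+(rr*e+l*t)/1000),.1605]));dst.append(px(rr,l))
        H=cv2.getPerspectiveTransform(np.float32(src),np.float32(dst))
        w=cv2.warpPerspective(full(n,i),H,(266,295),flags=cv2.INTER_CUBIC)
        w=cv2.convertScaleAbs(w,alpha=1.0)
        for l,c in((-.35,(0,0,255)),(.35,(0,255,0))):
            for z in(.198,.173):
                q=cv2.perspectiveTransform(np.float32([[proj(n,[*tab(h,l),z])]]),H)[0,0];cv2.circle(w,tuple(int(v) for v in q),2,c,-1)
        r.append(w)
    rows.append(np.hstack(r))
cv2.imwrite("pics/c7.png",np.vstack(rows))
```

```text
(no output)
```

View pics/c7.png

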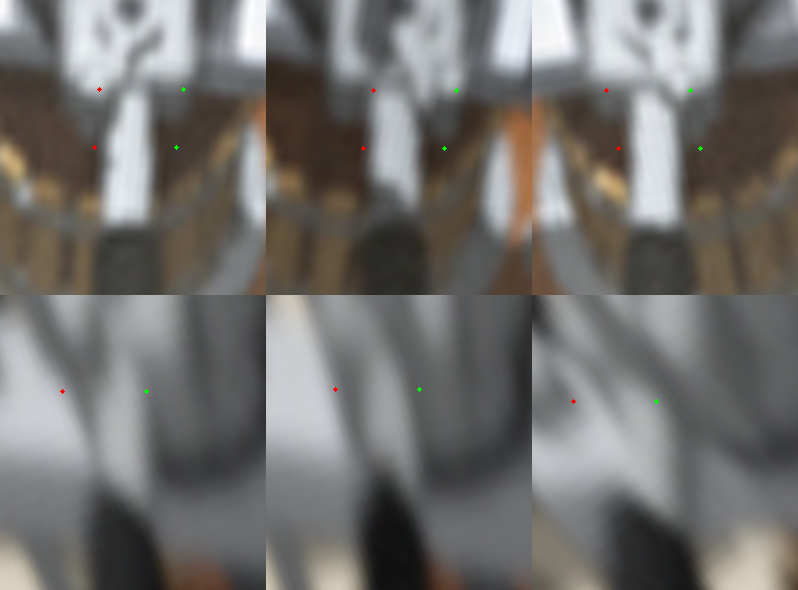

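The rectified views are clear: the tab was at the red mark (lever -0.35) at first and near the green mark (lever about +0.26 to +0.3) after the push. The push-end geometry also gives about 0.27, so the lever is probably short of fully over and still engaged. I'll push it again, square to the lever.

```bash
python3 -c "
from h import *
print(tab(-.155,.26),tab(-.155,.35))
go(tab(-.155,.26),.246,.42)"
```

```text
[ 0.48986977 -0.04304711] [ 0.49120463 -0.04638918]
row [ 1.882e+01  2.480e+01 -2.000e-02] [ 0.     0.    -0.853]
```

```bash
python3 -m jog '[[2.4,3.1,0,0,0,-0.11],[4.8,6.2,0,0,0,-0.22],[7.2,9.3,0,0,0,-0.33],[9.6,12.4,0,0,0,-0.44],[12,15.5,0,0,0,-0.55],[14.4,18.6,0,0,0,-0.66],[16.8,21.7,0,0,0,-0.77],[18.8,24.8,0,0,0,-0.85]]'; python3 -c "
from h import *
go(tab(-.155,.26),.179,.42)"
```

```text
time_s: 11.2
ee_pos: [0.4887, -0.0463, 0.4453]
eef_rot: [3.141, -0.001, 0.418]
force: [0.6, 0.0, -0.6]
grip_width: 0.0447
grip_force: 0.0
row [ 0.23 -0.25  6.73] [ 0.001 -0.001 -0.002]
```

```bash
python3 -m jog '[[0.2,-0.2,2,0,0,0],[0.2,-0.2,4,0,0,0],[0.2,-0.2,6,0,0,0],[0.2,-0.2,6.7,0,0,0],[0.2,-0.2,6.7,0,0,0]]'; python3 -m jog '[[0,0.3,0,0,0,0],[0,0.6,0,0,0,0],[0,0.9,0,0,0,0],[0,1.2,0,0,0,0]]';python3 -m jog '[[0,0.15,0,0,0,0],[0,0.3,0,0,0,0]]';python3 -m jog '[[0,0.15,0,0,0,0],[0,0.3,0,0,0,0]]';python3 -m jog '[[0,0.15,0,0,0,0],[0,0.3,0,0,0,0]]';python3 -m jog '[[0,0.15,0,0,0,0],[0,0.3,0,0,0,0]]'
```

```text
time_s: 11.7
ee_pos: [0.49, -0.0415, 0.3776]
eef_rot: [-3.141, 0.001, 0.415]
force: [0.1, -0.0, 0.3]
grip_width: 0.0453
grip_force: 0.0
time_s: 12.1
ee_pos: [0.4954, -0.0521, 0.378]
eef_rot: [3.141, -0.0, 0.416]
force: [-0.8, -0.2, -0.0]
grip_width: 0.0452
grip_force: 0.0
time_s: 12.3
ee_pos: [0.4965, -0.0547, 0.3776]
eef_rot: [-3.142, 0.0, 0.416]
force: [0.2, -0.4, -0.1]
grip_width: 0.0452
grip_force: 0.0
time_s: 12.5
ee_pos: [0.4977, -0.0574, 0.3776]
eef_rot: [-3.142, 0.0, 0.416]
force: [0.2, -0.3, 0.8]
grip_width: 0.0449
grip_force: 0.0
time_s: 12.7
ee_pos: [0.499, -0.0601, 0.3776]
eef_rot: [-3.142, 0.0, 0.416]
force: [-0.2, 0.7, -0.6]
grip_width: 0.0452
grip_force: 0.0
time_s: 12.9
ee_pos: [0.5002, -0.0629, 0.3776]
eef_rot: [-3.141, 0.0, 0.416]
force: [-0.9, 3.4, -0.1]
grip_width: 0.0451
grip_force: 2.0
```

```bash
python3 -m jog '[[0,0.1,0,0,0,0],[0,0.2,0,0,0,0]]';python3 -m jog '[[0,0.1,0,0,0,0],[0,0.2,0,0,0,0]]';python3 -m jog '[[0,0.1,0,0,0,0],[0,0.2,0,0,0,0]]';python3 -m jog '[[0,0.1,0,0,0,0],[0,0.2,0,0,0,0]]'
```

```text
time_s: 13.1
ee_pos: [0.5008, -0.0644, 0.3775]
eef_rot: [-3.14, 0.001, 0.416]
force: [-4.0, 4.8, 2.6]
grip_width: 0.0452
grip_force: 3.1
time_s: 13.3
ee_pos: [0.5015, -0.0662, 0.3775]
eef_rot: [-3.14, 0.001, 0.416]
force: [-5.6, 4.7, 3.3]
grip_width: 0.0449
grip_force: 3.3
time_s: 13.5
ee_pos: [0.5022, -0.068, 0.3775]
eef_rot: [-3.14, 0.002, 0.416]
force: [-5.8, 4.4, 2.9]
grip_width: 0.0454
grip_force: 3.2
time_s: 13.7
ee_pos: [0.503, -0.0699, 0.3774]
eef_rot: [-3.14, 0.002, 0.416]
force: [-6.3, 3.6, 3.1]
grip_width: 0.0451
grip_force: 3.2
```

Force is steady at about 7 N while the tool advances, so the lever is at its stop and the handle is swinging. I'll retreat and go to the grip at h of about -0.08.

```bash
python3 -m jog '[[0,-0.6,0,0,0,0],[0,-1.2,0,0,0,0],[0,-1.7,0,0,0,0],[0,-1.7,-2,0,0,0],[0,-1.7,-4,0,0,0],[0,-1.7,-4,0,0,0]]'; python3 -c "
from h import *
go(pt(YAW-.09,.152),.219,.14)"
```

```text
time_s: 14.3
ee_pos: [0.4965, -0.0543, 0.4199]
eef_rot: [3.139, -0.004, 0.416]
force: [-0.8, -0.2, -0.3]
grip_width: 0.0451
grip_force: 0.0
row [-5.89 -3.38  0.16] [ 0.002 -0.004  0.276]
```

```bash
python3 -m jog '[[-2,-1.1,0,0,0,0.1],[-4,-2.2,0,0,0,0.2],[-5.9,-3.4,0,0,0,0.28],[-5.9,-3.4,2,0,0,0.28],[-5.9,-3.4,4,0,0,0.28],[-5.9,-3.4,6,0,0,0.28],[-5.9,-3.4,7.3,0,0,0.28],[-5.9,-3.4,7.3,0,0,0.28]]' 70
python3 - <<'E'
from h import *
go(pt(YAW-.09,.152),.146,.14)
R=Ro.from_euler("xyz",[np.pi,0,0])
for d in np.arange(.05,.41,.05):
    s=R.inv().apply(np.r_[pt(d,.152)-pt(0,.152),0])*100;print(s.round(2)[:2],-d.round(2))
E
```

```text
time_s: 15.1
ee_pos: [0.4283, -0.0471, 0.3425]
eef_rot: [-3.14, 0.003, 0.136]
force: [-0.5, 0.1, 0.4]
grip_width: 0.0659
grip_force: 0.0
row [ 0.07  0.02 -0.25] [-0.001  0.003 -0.004]
[0.02 0.76] -0.05
[0.08 1.52] -0.1
[0.17 2.27] -0.15
[0.3  3.02] -0.2
[0.47 3.76] -0.25
[0.68 4.49] -0.3
[0.92 5.21] -0.35
[1.2  5.92] -0.4
```

```bash
python3 -m jog '[[0,0.8,0,0,0,-0.05],[0.1,1.5,0,0,0,-0.1],[0.2,2.3,0,0,0,-0.15],[0.3,3,0,0,0,-0.2]]'; python3 -m jog '[[0,0.4,0,0,0,-0.025],[0,0.8,0,0,0,-0.05],[0.05,1.1,0,0,0,-0.075],[0.1,1.5,0,0,0,-0.1]]'; python3 -m jog '[[0,0.4,0,0,0,-0.025],[0,0.8,0,0,0,-0.05],[0.05,1.1,0,0,0,-0.075],[0.1,1.5,0,0,0,-0.1]]'
```

```text
time_s: 15.5
ee_pos: [0.4359, -0.0767, 0.345]
eef_rot: [3.142, -0.001, 0.338]
force: [1.7, 3.7, -0.5]
grip_width: 0.0659
grip_force: 1.4
time_s: 15.9
ee_pos: [0.4417, -0.0904, 0.3449]
eef_rot: [-3.141, -0.001, 0.437]
force: [-0.7, 3.1, 1.8]
grip_width: 0.066
grip_force: 1.5
time_s: 16.3
ee_pos: [0.449, -0.1032, 0.3448]
eef_rot: [-3.14, -0.001, 0.537]
force: [-0.4, 7.0, 2.5]
grip_width: 0.0658
grip_force: 3.3
```

```bash
for k in 1; do python3 -m jog '[[0,0.4,0,0,0,-0.025],[0,0.8,0,0,0,-0.05],[0.05,1.1,0,0,0,-0.075],[0.1,1.5,0,0,0,-0.1]]'; python3 -m jog '[[0,0.4,0,0,0,-0.025],[0,0.8,0,0,0,-0.05],[0.05,1.1,0,0,0,-0.075],[0.1,1.5,0,0,0,-0.1]]'; done | grep -v rot
```

```text
time_s: 16.7
ee_pos: [0.4575, -0.1156, 0.3448]
force: [-2.1, 7.3, 2.4]
grip_width: 0.0656
grip_force: 3.3
time_s: 17.1
ee_pos: [0.4672, -0.1271, 0.3448]
force: [-2.1, 6.0, 3.2]
grip_width: 0.0658
grip_force: 3.3
```

```bash
(python3 -m jog '[[0,0.4,0,0,0,-0.025],[0,0.8,0,0,0,-0.05],[0.05,1.1,0,0,0,-0.075]]'; python3 -m jog '[[0,0.2,0,0,0,-0.013],[0,0.4,0,0,0,-0.026],[0,0.6,0,0,0,-0.04]]'; python3 -m jog '[[0,0.2,0,0,0,-0.013],[0,0.4,0,0,0,-0.026],[0,0.6,0,0,0,-0.04]]') | grep -v rot
```

```text
time_s: 17.4
ee_pos: [0.475, -0.135, 0.3448]
force: [-2.0, 6.1, 3.2]
grip_width: 0.0663
grip_force: 3.3
time_s: 17.7
ee_pos: [0.4793, -0.1389, 0.3448]
force: [-1.9, 7.5, 2.2]
grip_width: 0.0658
grip_force: 3.2
time_s: 18.0
ee_pos: [0.4838, -0.1429, 0.3448]
force: [-1.4, 7.4, 2.4]
grip_width: 0.0656
grip_force: 3.2
```

```bash
(python3 -m jog '[[0,0.2,0,0,0,-0.013],[0,0.4,0,0,0,-0.026],[0,0.6,0,0,0,-0.04]]'; python3 -m jog '[[0,0.2,0,0,0,-0.013],[0,0.4,0,0,0,-0.026],[0,0.6,0,0,0,-0.04]]') | grep -v rot
```

```text
time_s: 18.3
ee_pos: [0.4885, -0.1466, 0.3448]
force: [-0.8, 6.7, 2.3]
grip_width: 0.066
grip_force: 3.2
time_s: 18.6
ee_pos: [0.4933, -0.1502, 0.3448]
force: [-1.3, 7.9, 2.5]
grip_width: 0.066
grip_force: 3.2
```

```bash
(python3 -m jog '[[0,0.2,0,0,0,-0.013],[0,0.4,0,0,0,-0.026],[0,0.6,0,0,0,-0.04]]'; python3 -m jog '[[0,0.2,0,0,0,-0.013],[0,0.4,0,0,0,-0.026]]') | grep -v rot
```

```text
time_s: 18.9
ee_pos: [0.4982, -0.1536, 0.3447]
force: [-1.9, 6.9, 2.3]
grip_width: 0.0656
grip_force: 3.2
time_s: 19.1
ee_pos: [0.5016, -0.1557, 0.3447]
force: [-2.1, 7.4, 2.4]
grip_width: 0.0656
grip_force: 3.2
```

```bash
(python3 -m jog '[[0,0.2,0,0,0,-0.013],[0,0.4,0,0,0,-0.026],[0,0.6,0,0,0,-0.04]]'; python3 -m jog '[[0,0.2,0,0,0,-0.013],[0,0.4,0,0,0,-0.026]]') | grep -v rot
```

```text
time_s: 19.4
ee_pos: [0.5067, -0.1588, 0.3447]
force: [-2.5, 7.5, 2.8]
grip_width: 0.0659
grip_force: 3.2
time_s: 19.6
ee_pos: [0.5102, -0.1607, 0.3447]
force: [-2.7, 7.5, 2.8]
grip_width: 0.0657
grip_force: 3.2
```

```bash
(python3 -m jog '[[0,0.2,0,0,0,-0.013],[0,0.4,0,0,0,-0.026],[0,0.6,0,0,0,-0.04]]'; python3 -m jog '[[0,0.2,0,0,0,-0.013],[0,0.4,0,0,0,-0.026]]'; python3 -c "
from h import *
go(pt(1.16,.152),.146,1.16)") | grep -v eef
```

```text
time_s: 19.9
ee_pos: [0.5156, -0.1634, 0.3447]
force: [-3.1, 7.6, 1.5]
grip_width: 0.0657
grip_force: 3.2
time_s: 20.1
ee_pos: [0.5192, -0.165, 0.3447]
force: [-3.1, 6.2, 2.4]
grip_width: 0.0663
grip_force: 3.3
row [-0.05 -0.02 -0.03] [-0.002 -0.001  0.01 ]
```

```bash
(python3 -m jog '[[0,0.2,0,0,0,-0.013],[0,0.4,0,0,0,-0.026],[0,0.6,0,0,0,-0.04]]'; python3 -m jog '[[0,0.2,0,0,0,-0.013],[0,0.4,0,0,0,-0.026]]'; python3 -c "
from h import *
go(pt(1.23,.152),.146,1.23)") | grep -v eef
```

```text
time_s: 20.4
ee_pos: [0.5246, -0.1673, 0.3446]
force: [-5.3, 8.3, 3.1]
grip_width: 0.0661
grip_force: 4.5
time_s: 20.6
ee_pos: [0.5283, -0.1687, 0.3446]
force: [-8.1, 8.7, 3.8]
grip_width: 0.0663
grip_force: 5.3
row [-0.04  0.06 -0.04] [-0.003 -0.001  0.006]
```

The force is climbing at h of about 0.86, before the handle's end stop, so this is lug contact. I'll hold and make a tiny advance.

```bash
(python3 -m jog '[[0,0,0,0,0,0],[0,0,0,0,0,0]]';python3 -m jog '[[0,0.08,0,0,0,0],[0,0.08,0,0,0,0]]') | grep -v eef
```

```text
time_s: 20.8
ee_pos: [0.5283, -0.1687, 0.3446]
force: [-5.1, 8.4, 3.6]
grip_width: 0.0658
grip_force: 4.2
time_s: 21.0
ee_pos: [0.529, -0.169, 0.3446]
force: [-6.8, 8.8, 3.6]
grip_width: 0.0659
grip_force: 5.1
```

```bash
(python3 -m jog '[[0,0.05,0,0,0,0],[0,0.1,0,0,0,0]]';python3 -m jog '[[0,0.05,0,0,0,0],[0,0.05,0,0,0,0]]') | grep -v eef
```

```text
time_s: 21.2
ee_pos: [0.5298, -0.1693, 0.3445]
force: [-9.3, 6.8, 4.3]
grip_width: 0.0665
grip_force: 5.7
time_s: 21.4
ee_pos: [0.5303, -0.1695, 0.3445]
force: [-9.8, 6.5, 4.5]
grip_width: 0.0659
grip_force: 5.6
```

Tangential force is about 11.5 N, so the lug should be firmly home. I'll release, move clear, and check the handle angle numerically to make sure this isn't the handle's end stop.

```bash
python3 -m jog '[[0,-0.3,0,0,0,0],[0,-0.8,0,0,0,0],[0,-1.5,0,0,0,0],[0,-2,0,0,0,0],[0,-2,-3,0,0,0],[0,-2,-6,0,0,0],[0,-2,-10,0,0,0],[0,-2,-10,0,0,0]]'|grep -v eef; python3 -m jog '[[-4,-3,0,0,0,0],[-4,-8,0,0,0,0],[-4,-12,0,0,0,0],[-4,-16,0,0,0,0],[-4,-20,0,0,0,0],[-4,-24,0,0,0,0],[-4,-28,0,0,0,0],[-4,-28,0,0,0,0]]'
python3 - <<'E'
from h import *
from station import ctrl
for n in("top","scene"):
    im=ctrl.camera(n)["img"];cv2.imwrite(f"pics/{n}9.png",im);g=im.max(2).astype(float)
    for k,src in(("old6",cv2.imread(f"pics/{n}6.png")),("now",im)):
        g=cv2.GaussianBlur(src.max(2).astype(np.float32),(0,0),.7);out=[]
        for h in np.arange(-.4,1.1,.02):
            v=lambda l:np.mean([g[tuple(np.round(proj(n,[*(pt(YAW+h,r)+l*np.array([np.sin(YAW+h),-np.cos(YAW+h)])),.1605])[::-1]).astype(int))] for r in np.linspace(.118,.186,25)])
            c=np.mean([v(l) for l in(-.005,0,.005)]);s=(v(.02)+v(-.02))/2;out.append((c-s,c,h))
        print(n,k,[tuple(np.round(o,2)) for o in sorted(out)[:5]])
E
```

```text
time_s: 22.2
ee_pos: [0.5115, -0.1635, 0.4499]
force: [0.1, 0.1, -0.6]
grip_width: 0.0659
grip_force: 0.0
time_s: 23.0
ee_pos: [0.2313, -0.1076, 0.4448]
eef_rot: [3.138, 0.001, 1.234]
force: [1.2, 0.2, 0.7]
grip_width: 0.0659
grip_force: 0.0
top old6 [(np.float64(-67.94), np.float64(68.05), np.float64(-0.14)), (np.float64(-65.71), np.float64(74.46), np.float64(-0.16)), (np.float64(-65.46), np.float64(67.9), np.float64(-0.12)), (np.float64(-50.6), np.float64(74.62), np.float64(-0.1)), (np.float64(-45.31), np.float64(132.57), np.float64(0.58))]
top now [(np.float64(-138.32), np.float64(64.61), np.float64(0.82)), (np.float64(-134.79), np.float64(63.52), np.float64(0.8)), (np.float64(-112.79), np.float64(75.82), np.float64(0.84)), (np.float64(-108.33), np.float64(68.56), np.float64(0.78)), (np.float64(-56.59), np.float64(99.46), np.float64(0.86))]
scene old6 [(np.float64(-121.87), np.float64(32.02), np.float64(-0.12)), (np.float64(-114.16), np.float64(35.79), np.float64(-0.14)), (np.float64(-110.73), np.float64(32.95), np.float64(-0.1)), (np.float64(-90.91), np.float64(45.06), np.float64(-0.16)), (np.float64(-89.42), np.float64(39.97), np.float64(-0.08))]
scene now [(np.float64(-83.57), np.float64(34.81), np.float64(0.8)), (np.float64(-83.12), np.float64(37.81), np.float64(0.82)), (np.float64(-71.29), np.float64(35.83), np.float64(0.78)), (np.float64(-71.07), np.float64(44.35), np.float64(0.84)), (np.float64(-55.05), np.float64(79.91), np.float64(0.28))]
```

```bash
python3 -c "
from station import ctrl
print(ctrl.hand_in())"
```

```text
the job is handed in; nothing more can be done
None
```

I've handed the job in: the lever is over on the loosening side and the lug was run up to the stop with about 11.5 N at the grip. The arm is clear, the handle rests at about 0.81 rad, short of its end stop, and the job took about 23 s. On my first clockwise back-swing the handle was blocked and I pulled on it with up to about 45 N, so I pushed the lever over again and drove forward without trouble; I have no verdict back on the run.

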